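# Disinfect the brown case

### The arm

A 6-joint arm with a two-finger parallel gripper is mounted at the origin on the work surface. World frame = base frame: x ahead of the robot, y to its left, z up, the work surface at z = 0. Lengths are in m, angles in rad, forces in N, time in s.
With the tool pointing down it reaches from about 0.325 to 0.75 m from the base axis. Payload 7.6 kg.
Tool frame: the origin (TCP) lies on the centre line of the jaws, within the pads' length; the fingertips stand 17 mm ahead of it and the grasp point (between the pads) lies 2 mm behind it; z points along the fingers, y is the direction in which the jaws open and shut (so a half turn about z gives the same grasp; the last joint's range is limited). The gripper opens to 85 mm and grips with 20 to 120 N. Pads are 22 mm wide; open, the fingers measure 114 mm over their backs; the gripper's body (76 mm by 85 mm) begins 54 mm behind the grasp point. The pads swing forward as they close: fully open they stand 13 mm farther back than shut.
Start: joints at [-1.275, 0.052, 1.401, -0, 1.689, -0.07], TCP at [0.188, -0.49, 0.248] pointing down, gripper open.
Joint ranges: [-2.9, 2.9], [-0.91, 2.17], [0.12, 2.37], [-1.06, 4.2], [0.26, 2.73], [-2.93, 2.93]. Speed limits (rad/s): [2.57, 2.57, 3.01, 3.14, 3.14, 3.14].

### API

Orientations are given as a 3x3 rotation matrix whose columns are the frame's x, y, z axes.
In Python, from bench import robot, eyes, workorder gives the robot as it stands.
- The arm moves only by the shell command python3 -m inch 'ROWS' [FORCE]. ROWS is JSON, a list that holds one entry, the list of rows, each a list of 7 numbers: the turn, a rotation vector about the tool's x, y, z scaled (see below), then the shift along the tool's x, y, z scaled (see below), then the opening, from 0 (shut) to 1 (fully open). In form: [[[wx, wy, wz, x, y, z, grip], ...]]. A call has 1 to 8 rows; each row shifts and turns the commanded pose from where the row before left it, along the tool's axes as they then stand; what a row does not reach is not made up. The controller multiplies each number of a shift by 0.04 m and each number of a turn by 4 degrees. A row lasts 1/12 s, in which the tool goes at most 41.7 mm and 7.16 degrees, less where a joint would pass 70% of its speed; a pose out of reach is approached as far as the arm can. A call with a number of a shift or a turn outside -1 to 1 is refused whole. A call with a gripper value outside its range is refused whole. The fingers move at their own pace and stop on an object; FORCE is the grip in N (left out, the last holds). Time passes only in rows, so rows that do not move let the fingers close. It gives the time, the measured TCP pose, the force and the opening at its end, in the units of the state.
- robot.get_obs(): the state, without advancing time (a new reading comes with each control period).
- eyes.read_camera(name): name is "scene" or "top" or "wrist"; returns the picture (384x512x3 uint8, blue, green, red); there is no depth.
- eyes.camera_model(name): a dict with "fx", "fy", "cx", "cy" (pixels), "camera_from_world" (4x4, takes a point from world to camera coordinates). Camera axes: x right, y down, z forward; pixel columns grow to the right and rows downward; lengths in m; the calibration is good to about 2 mm. A picture is of the moment at which its call begins: read the wrist's pose just before it. camera_model takes no time and is no camera call; for the wrist camera it gives the pose at the moment of the call.
- workorder.sign_off(): hands the job in, once; it reports no verdict.
The state is a dict: "t": time; "joint_positions": joint angles; "joint_vel": joint speeds; "joint_efforts": joint torques, N m; "tool_pos": TCP position; "tcp_rot": TCP orientation; "wrist_force": force on the tool from outside, world axes, zero at the start; "ft_torque": the same for the moment, N m; "width": finger opening in m.
Only numpy, scipy, OpenCV 4.12 (cv2) and the standard library are available. Lean on these libraries where they do the work, as an engineer would, in place of code of your own. Each camera call takes 0.05 s, during which the arm holds its last target.

### The job

Lift the brown hard case out of the blue in-tray and set it down gently, flat and squarely in the middle of the disinfecting unit's lamp bay, lying lengthwise between the two violet lamps; lower it all the way before letting go. Then start the unit: flip its steel toggle switch past centre so that it snaps over to on, at the green dot. Leave the grey case in the tray and everything else on the desk where it is.

Things in the scene. Friction and masses are not known exactly. Their poses are not given: they have to be found in the camera images.
- brown_case_centre (a point): centre of the brown hard case, a rounded box 120 mm (its x) x 46 mm (its y) x 30 mm high (its z, up), about 0.12 kg, a small brass clasp on one long side. It lies flat in the blue tray, side by side with the grey case (their long sides face each other; which is on which side varies); this point is 15 mm above its underside. Its x axis runs along its length.
- grey_case_centre (a point): centre of the grey hard case, same shape and size as the brown one (120 x 46 x 30 mm, x along its length); it stays in the tray.
- tray: blue open plastic tray, fixed to the desk, 200 mm (its x) x 270 mm (its y) x 45 mm high, walls 5 mm, floor 5 mm thick; origin at the centre of its underside, on the desk. The unit and the tray stand one to the left and one to the right of the robot; which is where varies.
- unit: the disinfecting unit, a white box fixed to the desk, 210 mm (x) x 270 mm (y) x 50 mm high, with a lamp bay on its -y part and a control panel 80 mm wide on its +y part; origin at the centre of its underside. x points away from the robot, give or take its yaw; z is up.
- bay (a point): centre of the bay's steel floor, 20 mm above the desk, axes as the unit's. The floor is 210 mm long (x) and 130 mm wide (y) between the two violet tube lamps, which run along x on either side, tops 42 mm above the desk, with walls 50 mm high behind them; open above and at both x ends. The switch pivot is 135 mm in +y of this point.
- switch_pivot (a point): pivot of the toggle switch, on the top face of the unit's control panel, 50 mm above the desk, axes as those of bay. The panel extends flat 105 mm before and behind it in x and 40 mm to either side in y, with nothing else on it that can be hit.
- bat_tip (a point): tip of the steel toggle bat, a round tapered rod 48 mm long from the pivot, 8 mm thick at its foot and 13.6 mm near its tip, leaning 0.45 rad from upright. Off: it leans to -x of the unit (towards the robot, red dot), tip 21 mm from the pivot in x and 43 mm above it. On: it leans as far to +x (green dot).
- switch (a joint): angle of the toggle bat: 0 is off (leaning to the unit's -x), 0.45 upright, 0.90 on (leaning to +x). An over-centre spring holds it at either end, with about 1.4 N at the tip (0.065 N m), and snaps it over once past 0.45.
- sanitiser: clear hand-sanitiser bottle with blue cap, 60 mm across, 150 mm high, standing farther out between tray and unit; origin at the centre of its underside. A bystander.
- pen_pot: blue square pot, 80 x 80 x 90 mm, with pens and teal scissors standing up to 145 mm high; origin at the centre of its underside. A bystander.
- mouse: black computer mouse, 105 x 60 x 34 mm; origin at the centre of its underside. A bystander.
- brown_case: the brown case itself (see brown_case_centre); origin at the centre of its underside, axes the same.
Not all that is in view belongs to the job. Of the things that look like the part that bears grey_case_centre, the middle-sized one is meant.

How it is judged:
By the outcome, as a careful person would: the job done as asked, in the order asked, and still so for the second after the job is handed in, with the robot touching nothing.
It also fails if it takes over 53 s, if anything falls off the work surface, if the arm or the gripper's body presses on something with over 40 N, if the wrist force passes 120 N, or if a joint passes its speed limit or range.

## Working session

There is one attempt and no reset: what is moved stays moved. The work goes in short steps, Python scripts to look and compute and a shell command to move; the robot and the scene stay as the last step left them, time stands still between calls to the robot, and variables do not carry over. Pictures are saved under pics/ and viewed, and the job is handed in when it is done.

```bash
ls; mkdir -p pics; python3 - <<'E'
from bench import robot, eyes
import cv2, numpy as np
o=robot.get_obs()
print({k:np.round(v,3).tolist() for k,v in o.items()})
for n in("scene","top","wrist"):
    m=eyes.camera_model(n); print(n,m['fx'],m['cx'],m['cy'],np.round(m['camera_from_world'],3).tolist())
    cv2.imwrite(f'pics/{n}0.png',eyes.read_camera(n))
E
```

```text
pics
{'t': 0.0, 'joint_positions': [-1.275, 0.053, 1.402, 0.0, 1.689, -0.07], 'joint_vel': [0.0, -0.001, -0.002, -0.001, 0.001, 0.001], 'joint_efforts': [0.002, -38.167, -36.018, 0.0, 0.006, 0.0], 'tool_pos': [0.188, -0.49, 0.247], 'tcp_rot': [[0.934, 0.358, -0.0], [0.358, -0.934, 0.002], [0.0, -0.002, -1.0]], 'wrist_force': [-0.572, 0.181, 0.711], 'ft_torque': [0.062, -0.004, 0.007], 'width': 0.086}
scene 407.6962630649251 246.271289554729 185.57126476744895 [[0.75, 0.661, 0.004, -0.427], [0.564, -0.638, -0.525, -0.296], [-0.344, 0.396, -0.851, 1.595], [0.0, 0.0, 0.0, 1.0]]
top 494.3763673744691 254.33057020659547 190.19323858229322 [[0.022, -1.0, 0.018, -0.034], [-0.995, -0.024, -0.101, 0.596], [0.102, -0.016, -0.995, 1.529], [0.0, 0.0, 0.0, 1.0]]
wrist 267.4106510724679 257.268579741523 195.00784854731762 [[0.359, -0.933, -0.003, -0.524], [-0.893, -0.344, 0.29, -0.039], [-0.272, -0.101, -0.957, 0.381], [0.0, 0.0, 0.0, 1.0]]
```

View pics/scene0.png

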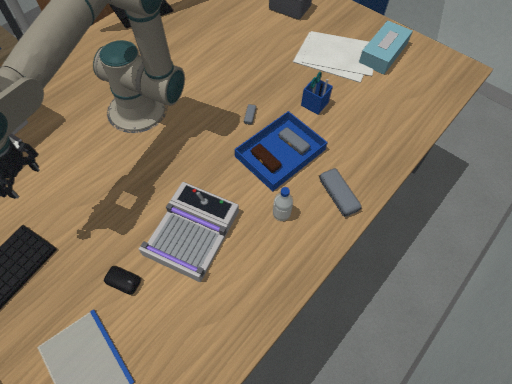

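View pics/top0.png

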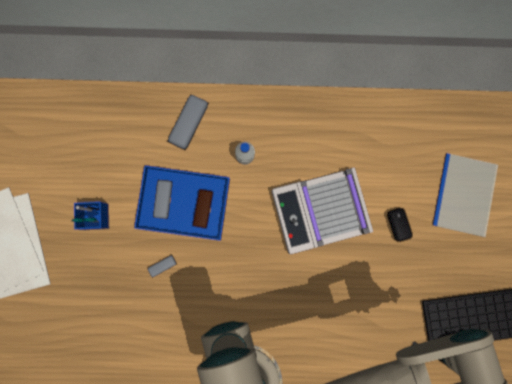

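View pics/wrist0.png

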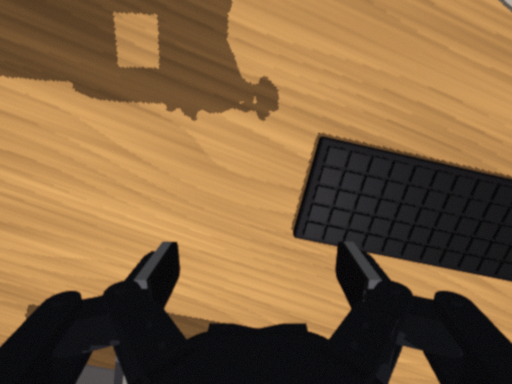

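The top view shows the brown case in the blue tray at (203,208), with the tray on the left. The unit is on the right, its bay centre at about (336,207) and its switch at about (293,220).

Things that could be mistaken for the cases (top view):
- **Brown:** only the case at (203,208).
- **Grey:** a large one at (187,122), a small one at (162,266), and the middle-sized one in the tray at (163,199). The last is the grey case, which stays put.

Next is a coarse measurement and a close crop.

```bash
cat > h.py <<'E'
import cv2, numpy as np
from bench import robot, eyes
def cam(n):
    m=eyes.camera_model(n); return m
def ray(m,uv):
    T=np.array(m['camera_from_world']); R=T[:3,:3]; c=-R.T@T[:3,3]
    d=R.T@np.array([(uv[0]-m['cx'])/m['fx'],(uv[1]-m['cy'])/m['fy'],1.]); return c,d
def onplane(m,uv,z):
    c,d=ray(m,uv); return c+d*(z-c[2])/d[2]
def proj(m,p):
    T=np.array(m['camera_from_world']); q=T[:3,:3]@np.array(p)+T[:3,3]
    return np.array([m['fx']*q[0]/q[2]+m['cx'],m['fy']*q[1]/q[2]+m['cy']])
def tri(obs):
    A=np.zeros((3,3));b=np.zeros(3);L=[]
    for m,uv in obs:
        c,d=ray(m,uv);d=d/np.linalg.norm(d);P=np.eye(3)-np.outer(d,d);A+=P;b+=P@c;L.append((c,P))
    x=np.linalg.solve(A,b); return x,[np.linalg.norm(P@(x-c))*1000 for c,P in L]
def blob(img,lo,hi,roi=None,k=2):
    h=cv2.cvtColor(img,cv2.COLOR_BGR2HSV); m=cv2.inRange(h,np.array(lo),np.array(hi))
    if roi is not None:
        z=np.zeros_like(m);x0,y0,x1,y1=roi;z[y0:y1,x0:x1]=m[y0:y1,x0:x1];m=z
    cs,_=cv2.findContours(m,cv2.RETR_EXTERNAL,cv2.CHAIN_APPROX_NONE)
    return sorted(cs,key=cv2.contourArea,reverse=True)[:k]
E
python3 - <<'E'
from h import *
t=cv2.imread('pics/top0.png'); s=cv2.imread('pics/scene0.png')
mt,ms=cam('top'),cam('scene')
a=cv2.resize(t[155:260,130:380],None,fx=3,fy=3,interpolation=cv2.INTER_CUBIC)
b=cv2.resize(s[105:195,225:335],None,fx=2.6,fy=2.6,interpolation=cv2.INTER_CUBIC)
c=np.zeros((a.shape[0]+b.shape[0],a.shape[1],3),np.uint8);c[:a.shape[0]]=a;c[a.shape[0]:,:b.shape[1]]=b
b2=cv2.resize(s[180:280,135:245],None,fx=2.3,fy=2.3)
c[a.shape[0]:a.shape[0]+b2.shape[0],b.shape[1]+10:b.shape[1]+10+b2.shape[1]]=b2
cv2.imwrite('pics/crop0.png',c)
for n,im,m,roi in(('top',t,mt,(130,160,235,245)),('scene',s,ms,(235,110,330,190))):
    for c in blob(im,(0,90,20),(15,255,160),roi,1):
        r=cv2.minAreaRect(c);print(n,'brown',r, onplane(m,r[0],.035).round(3),[onplane(m,p,.035).round(3)[:2].tolist() for p in cv2.boxPoints(r)])
    for c in blob(im,(100,120,40),(125,255,255),roi,1):
        r=cv2.minAreaRect(c);print(n,'blue',r,[onplane(m,p,.045).round(3)[:2].tolist() for p in cv2.boxPoints(r)])
for c in blob(t,(122,60,60),(140,255,255),(260,150,390,260),2):
    r=cv2.minAreaRect(c);print('lamp',r,[onplane(mt,p,.042).round(3)[:2].tolist() for p in cv2.boxPoints(r)])
for n,uv in(('tip?',(293,220)),('bayc',(336,207))): print(n,onplane(mt,uv,.05))
E
```

```text
top brown ((202.6737518310547, 208.1618194580078), (12.746248245239258, 35.3253173828125), 10.491477966308594) [0.536 0.14  0.035] [[0.485, 0.168], [0.594, 0.152], [0.588, 0.112], [0.478, 0.129]]
top blue ((181.53863525390625, 202.2247314453125), (86.67678833007812, 62.979225158691406), 7.9893269538879395) [[0.471, 0.348], [0.666, 0.33], [0.635, 0.061], [0.44, 0.083]]
scene brown ((265.3767395019531, 157.67124938964844), (31.405437469482422, 12.30046272277832), 42.87890625) [0.538 0.136 0.035] [[0.479, 0.12], [0.475, 0.17], [0.596, 0.152], [0.598, 0.104]]
scene blue ((280.214599609375, 148.64015197753906), (56.27674865722656, 79.99781036376953), 51.58194351196289) [[0.436, 0.072], [0.456, 0.404], [0.679, 0.32], [0.643, 0.016]]
lamp ((356.3272705078125, 200.9049835205078), (56.31966018676758, 5.5762038230896), 73.81079864501953) [[0.652, -0.307], [0.657, -0.324], [0.488, -0.374], [0.483, -0.357]]
lamp ((311.2579040527344, 212.9283447265625), (56.31227493286133, 4.603475093841553), 74.47589111328125) [[0.611, -0.168], [0.615, -0.182], [0.447, -0.23], [0.443, -0.217]]
tip? [ 0.50472083 -0.14170022  0.05      ]
bayc [ 0.54818507 -0.27522216  0.05      ]
```

View pics/crop0.png

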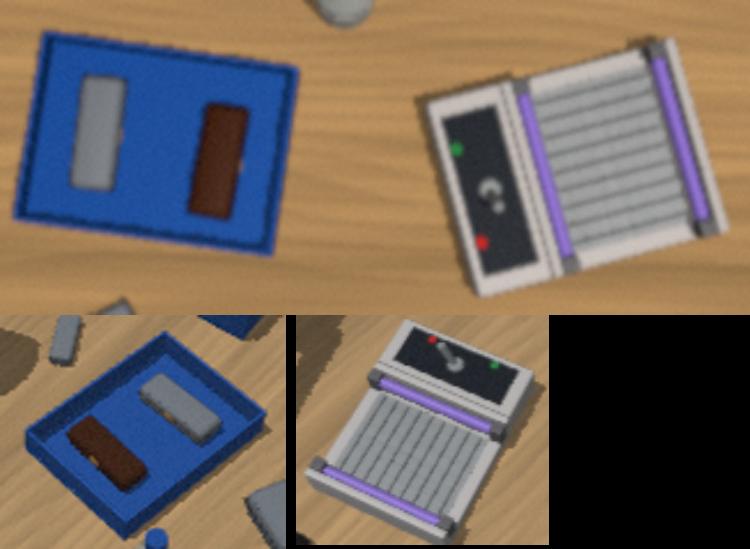

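The close crop confirms the brown box with the brass clasp, lying flat next to the grey one. The unit's red (off) dot is towards the robot, and its bat leans that way. I'll pass over the unit first and look with the wrist camera.

```bash
python3 -m inch '[[[0,0,0,0.9,-0.27,-0.1,1],[0,0,0,0.9,-0.27,-0.1,1],[0,0,0,0.9,-0.27,-0.1,1],[0,0,0,0.9,-0.27,-0.1,1],[0,0,0,0.9,-0.27,-0.1,1],[0,0,0,0.9,-0.27,-0.1,1],[0,0,0,0.9,-0.27,-0.1,1],[0,0,0,0.9,-0.27,-0.1,1]]]'
python3 -m inch '[[[0,0,0,0.9,-0.27,0,1],[0,0,0,0.9,-0.27,0,1],[0,0,0,0,0,0,1],[0,0,0,0,0,0,1],[0,0,0,0,0,0,1]]]'
python3 - <<'E'
from h import *
import pickle
o=robot.get_obs();m=cam('wrist');im=eyes.read_camera('wrist');cv2.imwrite('pics/w1.png',im);pickle.dump(m,open('w1.pkl','wb'));print(o['tool_pos'],o['t'],np.abs(o['joint_vel']).max())
E
```

```text
t: 0.82
tool_pos: [0.427, -0.3051, 0.2803]
tcp_rot: [[0.934, 0.358, -0.0], [0.358, -0.934, 0.0], [-0.0, -0.0, -1.0]]
wrist_force: [-1.0, -1.9, -1.3]
width: 0.0854
t: 1.23
tool_pos: [0.4851, -0.2607, 0.2799]
tcp_rot: [[0.934, 0.358, -0.001], [0.358, -0.934, 0.0], [-0.001, -0.0, -1.0]]
wrist_force: [-0.6, 0.2, 0.3]
width: 0.0852
[ 0.48511961 -0.26073611  0.27989461] 1.2333 0.027270050539069217
```

View pics/w1.png

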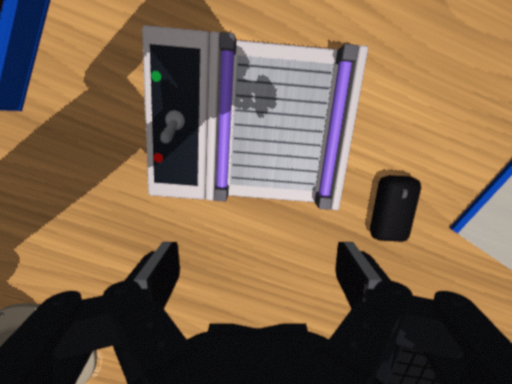

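The wrist view shows the unit: lamps at about x=226 and x=340, red dot (158,158), green dot (156,76), switch at about (172,126). I'll take a second view with a baseline.

```bash
python3 -m inch '[[[0,0,0,0.36,-0.93,0,1],[0,0,0,0.36,-0.93,0,1],[0,0,0,0.36,-0.93,0,1],[0,0,0,0,0,0,1],[0,0,0,0,0,0,1],[0,0,0,0,0,0,1]]]'
python3 - <<'E'
from h import *
import pickle
o=robot.get_obs();m=cam('wrist');im=eyes.read_camera('wrist');cv2.imwrite('pics/w2.png',im);pickle.dump(m,open('w2.pkl','wb'));print(o['tool_pos'],o['t'],np.abs(o['joint_vel']).max())
a=cv2.imread('pics/w1.png')[20:215,135:375]
cv2.imwrite('pics/w1c.png',cv2.resize(a,None,fx=3,fy=3,interpolation=cv2.INTER_CUBIC))
E
```

```text
t: 1.78
tool_pos: [0.4854, -0.1421, 0.2805]
tcp_rot: [[0.934, 0.356, 0.0], [0.356, -0.934, -0.001], [0.0, 0.001, -1.0]]
wrist_force: [0.1, -0.2, 0.5]
width: 0.0851
[ 0.48535503 -0.14205318  0.28054443] 1.7833 0.0192669968271456
```

View pics/w2.png

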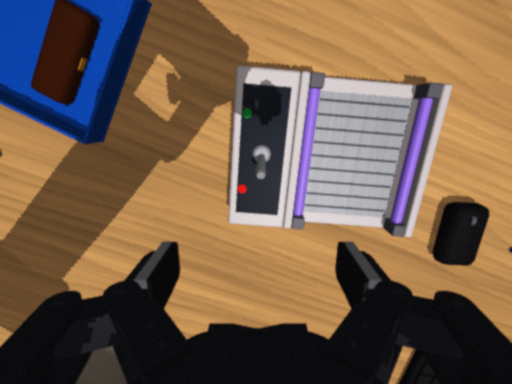

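View pics/w1c.png

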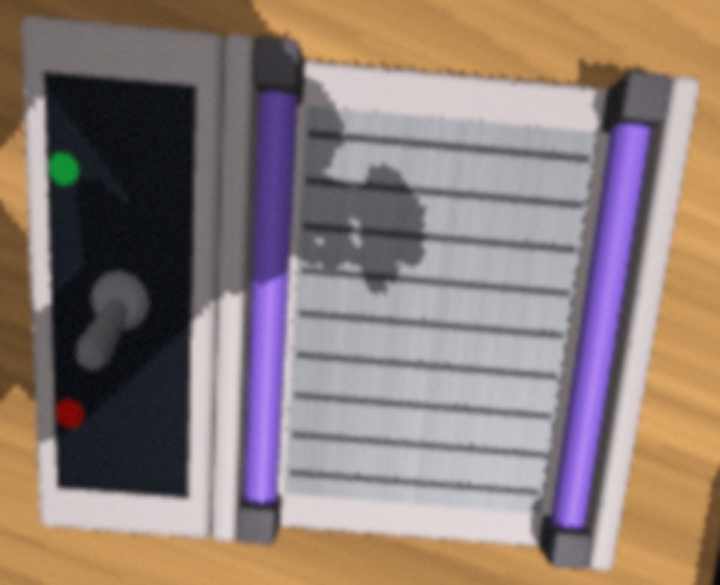

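View 2 shows the unit with lamps at x≈308 and x≈415, dots at (242,188) and (247,113), and the bat tip at about (262,172). I'll triangulate these.

```bash
python3 - <<'E'
from h import *
import pickle
I=[cv2.imread('pics/w1.png'),cv2.imread('pics/w2.png')];M=[pickle.load(open(f'w{i}.pkl','rb')) for i in(1,2)]
def cen(c):
    q=cv2.moments(c);return np.array([q['m10']/q['m00'],q['m01']/q['m00']])
rois=[(135,20,380,220),(220,60,460,240)]
P={}
for k,(im,r) in enumerate(zip(I,rois)):
    L=sorted(blob(im,(115,70,50),(145,255,255),r,2),key=lambda c:cen(c)[0])
    for i,c in enumerate(L):
        b=cv2.boxPoints(cv2.minAreaRect(c));b=b[np.argsort(b[:,1])]
        P.setdefault(f'lamp{i}far',[]).append(b[:2].mean(0));P.setdefault(f'lamp{i}near',[]).append(b[2:].mean(0))
    g=blob(im,(50,120,40),(80,255,255),r,1)[0];rd=blob(im,(0,170,80),(5,255,255),r,1)[0]
    P.setdefault('green',[]).append(cen(g));P.setdefault('red',[]).append(cen(rd))
X={}
for n,v in P.items():
    x,e=tri([(M[0],v[0]),(M[1],v[1])]);X[n]=x;print(n,np.round(v,1).tolist(),x.round(4),np.round(e,1))
print('tip approx',tri([(M[0],(165.5,137.5)),(M[1],(262,173))]))
c=(X['lamp0far']+X['lamp0near']+X['lamp1far']+X['lamp1near'])/4
d=X['lamp0far']-X['lamp0near']+X['lamp1far']-X['lamp1near'];yaw=np.arctan2(d[1],d[0])
w=(X['lamp0far']+X['lamp0near']-X['lamp1far']-X['lamp1near'])/2
print('bay',c,'yaw',yaw,'from perp',np.arctan2(-w[0],w[1]),'sep',np.linalg.norm(w))
print('pivot pred',c[:2]+.135*np.array([-np.sin(yaw),np.cos(yaw)]),'dots mid',(X['red']+X['green'])/2,'dots yaw',np.arctan2(*(X['green']-X['red'])[[1,0]]))
# also scene and top lamps
for n,r in(('top',(260,150,390,260)),('scene',(135,180,245,280))):
    m=cam(n);im=cv2.imread(f'pics/{n}0.png');L=blob(im,(115,60,50),(145,255,255),r,2)
    C=[onplane(m,cen(q),.036) for q in L];print(n,C,np.mean(C,0))
E
```

```text
lamp0far [[227.60000610351562, 49.099998474121094], [314.5, 86.80000305175781]] [ 0.6117 -0.1719  0.0378] [0.2 0.2]
lamp0near [[220.3000030517578, 188.10000610351562], [297.20001220703125, 216.3000030517578]] [ 0.4412 -0.2209  0.0419] [0.1 0.1]
lamp1far [[345.3999938964844, 59.900001525878906], [426.79998779296875, 95.9000015258789]] [ 0.6539 -0.3136  0.0355] [0.1 0.1]
lamp1near [[322.70001220703125, 196.3000030517578], [394.79998779296875, 223.6999969482422]] [ 0.4813 -0.3623  0.0383] [0.1 0.1]
green [[156.2, 75.9], [246.8, 112.8]] [ 0.5506 -0.1023  0.0513] [0.1 0.1]
red [[157.9, 157.2], [241.4, 188.4]] [ 0.4545 -0.13    0.0515] [0. 0.]
tip approx (array([ 0.49229326, -0.14472503,  0.09353908]), [np.float64(0.7216710580908878), np.float64(0.721671058090799)])
bay [ 0.54704614 -0.26717274  0.03835634] yaw 0.27713342827832516 from perp 0.2831488901120303 sep 0.14744544846784297
pivot pred [ 0.5101102  -0.13732384] dots mid [ 0.50256227 -0.11616958  0.05138105] dots yaw 0.2802557661165134
top [array([ 0.56965327, -0.34195184,  0.036     ]), array([ 0.52895258, -0.20001041,  0.036     ])] [ 0.54930293 -0.27098112  0.036     ]
scene [array([ 0.52323978, -0.19720214,  0.036     ]), array([ 0.56533594, -0.33789504,  0.036     ])] [ 0.54428786 -0.26754859  0.036     ]
```

The geometry agrees with the text: lamps about 148 mm apart at z≈0.038, dots at z≈0.051, bat tip at z≈0.094, yaw 0.28 rad, bay at (0.547,-0.268). Next I move above the tray.

```bash
python3 -m inch '[[[0,0,0,0.41,-0.91,0,1],[0,0,0,0.41,-0.91,0,1],[0,0,0,0.41,-0.91,0,1],[0,0,0,0.41,-0.91,0,1],[0,0,0,0.41,-0.91,0,1],[0,0,0,0.41,-0.91,0,1],[0,0,0,0,0,0,1],[0,0,0,0,0,0,1]]]'
python3 -m inch '[[[0,0,0.92,0,0,0.5,0.7],[0,0,0.92,0,0,0.5,0.7],[0,0,0.92,0,0,0.5,0.7],[0,0,0.92,0,0,0,0.7],[0,0,0.92,0,0,0,0.7],[0,0,0.92,0,0,0,0.7],[0,0,0.92,0,0,0,0.7],[0,0,0.92,0,0,0,0.7]]]'
python3 -m inch '[[[0,0,0,0,0,0,0.7],[0,0,0,0,0,0,0.7],[0,0,0,0,0,0,0.7]]]'
python3 - <<'E'
from h import *
import pickle
o=robot.get_obs();m=cam('wrist');im=eyes.read_camera('wrist');cv2.imwrite('pics/w3.png',im);pickle.dump(m,open('w3.pkl','wb'));print(o['tool_pos'],o['t'],np.abs(o['joint_vel']).max())
E
```

```text
t: 2.5
tool_pos: [0.4998, 0.0984, 0.2799]
tcp_rot: [[0.933, 0.359, -0.001], [0.359, -0.933, -0.001], [-0.001, 0.0, -1.0]]
wrist_force: [-0.3, -0.4, -0.1]
width: 0.0855
t: 3.17
tool_pos: [0.5, 0.0956, 0.2201]
tcp_rot: [[0.988, -0.154, -0.0], [-0.154, -0.988, -0.001], [-0.0, 0.001, -1.0]]
wrist_force: [-0.1, 0.3, 0.6]
width: 0.0599
t: 3.42
tool_pos: [0.4998, 0.0969, 0.2202]
tcp_rot: [[0.989, -0.148, -0.0], [-0.148, -0.989, -0.0], [-0.0, 0.0, -1.0]]
wrist_force: [-0.5, 0.4, 0.5]
width: 0.0597
[0.49978376 0.09691471 0.22023268] 3.4167 0.010372740971197093
```

View pics/w3.png

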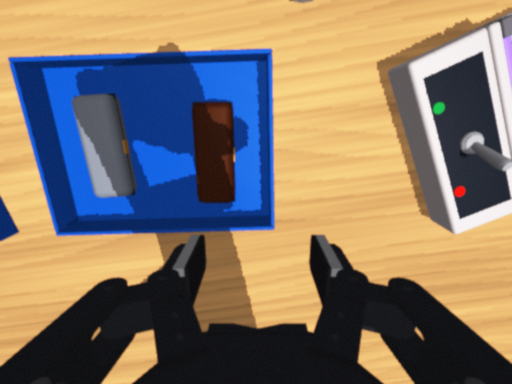

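View 3 shows the brown case at pixels x 193–235, y 101–203, with its clasp at (234,152). I'll shift sideways for the baseline.

```bash
python3 -m inch '[[[0,0,0,-0.08,-0.5,0,0.7],[0,0,0,-0.08,-0.5,0,0.7],[0,0,0,0,0,0,0.7],[0,0,0,0,0,0,0.7],[0,0,0,0,0,0,0.7]]]'
python3 - <<'E'
from h import *
import pickle
o=robot.get_obs();m=cam('wrist');im=eyes.read_camera('wrist');cv2.imwrite('pics/w4.png',im);pickle.dump(m,open('w4.pkl','wb'));print(o['tool_pos'],o['t'],np.abs(o['joint_vel']).max())
A=cv2.imread('pics/w3.png');a=A[85:215,170:260];b=im[85:215,200:330]
c=np.hstack([cv2.resize(q,None,fx=3.4,fy=3.4,interpolation=cv2.INTER_CUBIC) for q in(a,b)]);cv2.imwrite('pics/w34c.png',c)
M=[pickle.load(open('w3.pkl','rb')),m]
for k,(I,mm) in enumerate(zip((A,im),M)):
    q=blob(I,(0,90,15),(14,255,170),(180,90,330,230),1)[0];r=cv2.minAreaRect(q);print(r,cv2.boundingRect(q),onplane(mm,r[0],.035),cv2.boxPoints(r).round(1).tolist())
E
```

```text
t: 3.88
tool_pos: [0.4992, 0.1382, 0.2202]
tcp_rot: [[0.989, -0.147, -0.0], [-0.147, -0.989, -0.0], [0.0, 0.0, -1.0]]
wrist_force: [0.8, -0.3, -0.6]
width: 0.0597
[0.49916438 0.13817267 0.22022014] 3.8833 0.010371917372617195
((214.85174560546875, 151.77655029296875), (99.57897186279297, 38.44799041748047), 86.18592071533203) (193, 103, 42, 99) [0.53809138 0.1413762  0.035     ] [[192.39999389648438, 103.4000015258789], [230.6999969482422, 100.80000305175781], [237.3000030517578, 200.1999969482422], [199.0, 202.6999969482422]]
((248.29888916015625, 145.95501708984375), (98.744140625, 37.53826904296875), 88.56790161132812) (229, 97, 39, 99) [0.53838741 0.14315185 0.035     ] [[228.3000030517578, 97.0999984741211], [265.79998779296875, 96.0999984741211], [268.29998779296875, 194.8000030517578], [230.8000030517578, 195.8000030517578]]
```

View pics/w34c.png

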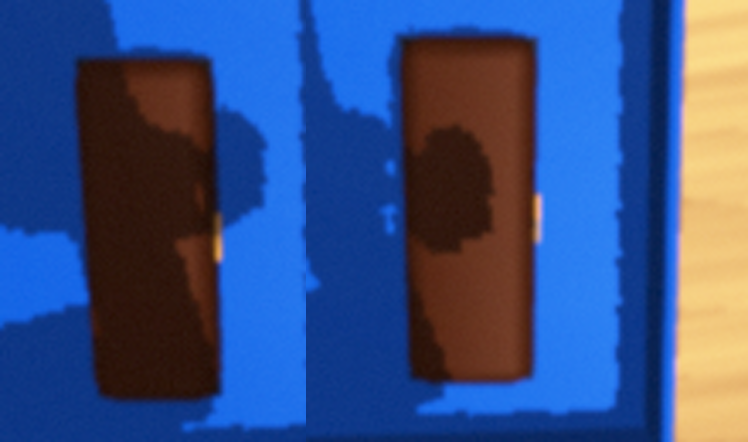

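```bash
python3 - <<'E'
from h import *
import pickle
M=[pickle.load(open(f'w{i}.pkl','rb')) for i in(3,4)]
V=[[(192.9,103.2),(228.5,96.8)],[(231.5,103.2),(267.1,96.8)],[(234.4,201.8),(266.2,196.2)],[(198.5,201.8),(230.9,196.2)]]
X=np.array([tri(list(zip(M,v)))[0] for v in V]);print(X.round(4))
for m,j in((M[0],0),(M[1],1)):
    Y=np.array([onplane(m,v[j],.034) for v in V]);r=cv2.minAreaRect(Y[:,:2].astype(np.float32)*1000);d=Y[0]+Y[1]-Y[2]-Y[3];print(Y.mean(0),'yaw',np.arctan2(d[1],d[0]),'L',np.linalg.norm(d)/2,'W',np.linalg.norm(Y[0]-Y[1]))
o=robot.get_obs();T=np.array(o['tcp_rot'])
for tgt in([.5375,.142,.035],): print('delta tool',(T.T@(np.array(tgt)-o['tool_pos'])/.04))
E
```

```text
[[0.5948 0.1572 0.0254]
 [0.5885 0.114  0.023 ]
 [0.471  0.1311 0.0225]
 [0.4799 0.1743 0.0304]]
[0.53420812 0.14278568 0.034     ] yaw -0.15051432470320178 L 0.11493535786019483 W 0.04272744490888392
[0.53465634 0.14389677 0.034     ] yaw -0.14866130062542782 L 0.11434586500675245 W 0.04242895414953361
delta tool [ 0.93229798 -0.24184172  4.6308447 ]
```

The short baseline gives only a coarse height (±10 mm per pixel). I'll cross-check using all four views of the case and the tray.

```bash
python3 - <<'E'
from h import *
import pickle
M=[pickle.load(open(f'w{i}.pkl','rb')) for i in(3,4)]
obs=[(cam('top'),(202.67,208.16)),(cam('scene'),(265.4,156.5)),(M[0],(214.3,152.5)),(M[1],(248.2,146.5))]
print(tri(obs)); print(tri(obs[:1]+obs[2:])); print(tri(obs[:2]))
print('clasp',tri([(M[0],(234.2,155)),(M[1],(268.7,149))]))
E
```

```text
(array([0.53642796, 0.14175485, 0.03393591]), [np.float64(1.3630255876041346), np.float64(1.9582787267963158), np.float64(1.0161335314593336), np.float64(2.074942528020381)])
(array([0.53666314, 0.14274399, 0.02757484]), [np.float64(1.7550637720069124), np.float64(0.7637191472902499), np.float64(1.046021263886477)])
(array([0.5357041 , 0.14002813, 0.03586465]), [np.float64(0.33298199264407635), np.float64(0.33298199264395045)])
clasp (array([0.53076673, 0.12023723, 0.03088573]), [np.float64(0.19698017870211593), np.float64(0.19698017870236245)])
```

The four rays agree within about 2 mm: top centre (0.536,0.142,0.034), against an expected top of 0.035. I'll move over it and descend partway to check alignment.

```bash
python3 -m inch '[[[0,0,0,0.45,-0.12,0.7,0.7],[0,0,0,0.45,-0.12,0.7,0.7],[0,0,0,0,0,0.7,0.7],[0,0,0,0,0,0.6,0.7],[0,0,0,0,0,0,0.7],[0,0,0,0,0,0,0.7],[0,0,0,0,0,0,0.7]]]'
python3 - <<'E'
from h import *
o=robot.get_obs();m=cam('wrist');im=eyes.read_camera('wrist');cv2.imwrite('pics/w5.png',im);print(o['tool_pos'],o['t'])
for g in ((.536,.142,.035),): print(proj(m,g))
q=blob(im,(0,90,15),(14,255,190),None,1)[0];r=cv2.minAreaRect(q);print(r,onplane(m,r[0],.035))
E
```

```text
t: 4.52
tool_pos: [0.537, 0.1426, 0.1143]
tcp_rot: [[0.989, -0.148, 0.003], [-0.148, -0.989, 0.0], [0.003, -0.001, -1.0]]
wrist_force: [0.3, -0.2, 0.6]
width: 0.0594
[0.5370239  0.1425799  0.11431407] 4.5167
[258.49956699 209.35999888]
((256.0, 204.0), (134.0, 54.0), 90.0) [0.54086895 0.14333638 0.035     ]
```

View pics/w5.png

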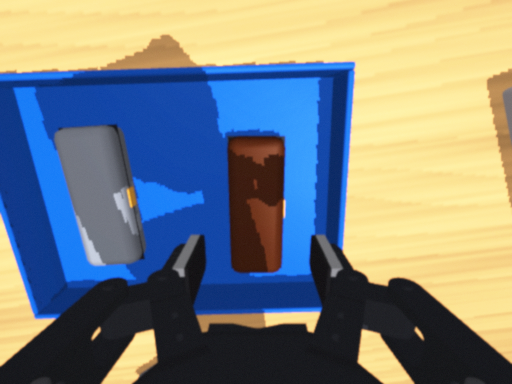

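The case (x 229–285) sits centred and parallel between the fingers (205–311). I'll descend and grip.

```bash
python3 -m inch '[[[0,0,0,0,0,0.5,0.7],[0,0,0,0,0,0.5,0.7],[0,0,0,0,0,0.5,0.7],[0,0,0,0,0,0.4,0.7],[0,0,0,0,0,0.25,0.7],[0,0,0,0,0,0,0.7],[0,0,0,0,0,0,0.7]]]'
python3 - <<'E'
from h import *
o=robot.get_obs();im=eyes.read_camera('wrist');cv2.imwrite('pics/w6.png',im);print(o['tool_pos'],o['wrist_force'])
E
```

```text
t: 5.15
tool_pos: [0.5368, 0.143, 0.0276]
tcp_rot: [[0.989, -0.147, 0.002], [-0.147, -0.989, 0.0], [0.002, -0.0, -1.0]]
wrist_force: [-0.2, -0.1, -0.5]
width: 0.0596
[0.53683279 0.14295516 0.02757688] [-0.20886535 -0.09656279 -0.53792957]
```

View pics/w6.png

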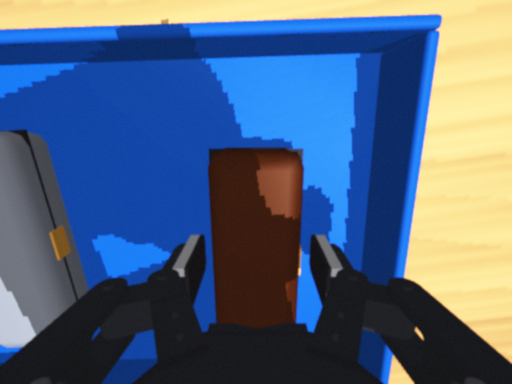

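The fingers straddle the case with clear gaps on both sides. Closing now.

```bash
python3 -m inch '[[[0,0,0,0,0,0,0.3],[0,0,0,0,0,0,0.3],[0,0,0,0,0,0,0.3],[0,0,0,0,0,0,0.3],[0,0,0,0,0,0,0.3]]]' 40
python3 -m inch '[[[0,0,0,0,0,-0.3,0.3],[0,0,0,0,0,-0.5,0.3],[0,0,0,0,0,-0.7,0.3],[0,0,0,0,0,0,0.3],[0,0,0,0,0,0,0.3]]]'
python3 - <<'E'
from h import *
o=robot.get_obs();im=eyes.read_camera('wrist');cv2.imwrite('pics/w7.png',im);print(o['tool_pos'],o['wrist_force'],o['ft_torque'])
E
```

```text
t: 5.62
tool_pos: [0.5374, 0.1431, 0.0283]
tcp_rot: [[0.989, -0.147, 0.003], [-0.147, -0.989, 0.001], [0.003, -0.001, -1.0]]
wrist_force: [0.3, 0.3, 5.8]
width: 0.0455
t: 6.03
tool_pos: [0.5373, 0.1431, 0.0888]
tcp_rot: [[0.989, -0.147, 0.004], [-0.147, -0.989, 0.001], [0.004, -0.001, -1.0]]
wrist_force: [0.2, 0.3, -1.3]
width: 0.045
[0.53728583 0.14308719 0.08883911] [ 0.1988011   0.32854089 -1.2637879 ] [-0.02529305 -0.06954717 -0.04544443]
```

View pics/w7.png

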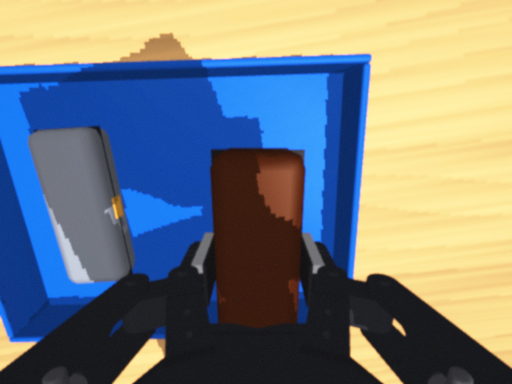

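The case is held level, with a width of 45 mm and about 1.3 N of added load. I'll work out its lengthwise offset in the grip and the route.

```bash
python3 - <<'E'
from h import *
m=cam('wrist');o=robot.get_obs();p=o['tool_pos'];R=np.array(o['tcp_rot'])
for z in(.007,0.0,-0.008):
    e=onplane(m,(258,150),p[2]+z);print(z,'far end in tool',(R.T@(e-p)).round(4))
for uv in((213,200),(303,200)): print(((R.T@(onplane(m,uv,p[2]+.003)-p))).round(4))
up=(p[2]+.04)
w=np.array([.547,-.268]);dxy=w-p[:2];print(dxy,R[:2,:2].T@dxy/.04)
# w5
T=np.array(m['camera_from_world']);
E
```

```text
0.007 far end in tool [ 0.0582  0.0002 -0.0069]
0.0 far end in tool [0.0573 0.0002 0.0001]
-0.008 far end in tool [0.0563 0.0002 0.0081]
[ 0.0336 -0.0216 -0.003 ]
[ 0.0336  0.0221 -0.003 ]
[ 0.01069685 -0.4108641 ] [ 1.77961149 10.11979807]
```

The offset is about 1 mm, so the TCP is the case centre. Lift, carry across and turn.

```bash
python3 -m inch '[[[0,0,0,0,0,-0.6,0.3],[0,0,0,0,0,-0.9,0.3],[0,0,0,0,0,-0.9,0.3],[0,0,0,0.15,0.4,-0.6,0.3],[0,0,0,0.16,0.7,-0.3,0.3],[0,0,0,0.16,0.9,0,0.3],[0,0,0,0.16,0.9,0,0.3],[0,0,0,0.16,0.9,0,0.3]]]'
python3 -m inch '[[[0,0,0,0.16,0.9,0,0.3],[0,0,0,0.16,0.9,0,0.3],[0,0,0,0.16,0.9,0,0.3],[0,0,0,0.16,0.9,0,0.3],[0,0,0,0.16,0.9,0,0.3],[0,0,0,0.16,0.9,0,0.3],[0,0,0,0.16,0.9,0,0.3],[0,0,0,0.02,0.5,0,0.3]]]'
python3 -m inch '[[[0,0,-0.875,0,0,0,0.3],[0,0,-0.875,0,0,0,0.3],[0,0,-0.875,0,0,0,0.3],[0,0,-0.875,0,0,0,0.3],[0,0,-0.875,0,0,0,0.3],[0,0,-0.875,0,0,0,0.3],[0,0,-0.875,0,0,0,0.3]]]'
python3 -m inch '[[[0,0,0,0,0,0,0.3],[0,0,0,0,0,0,0.3],[0,0,0,0,0,0,0.3]]]'
python3 - <<'E'
from h import *
o=robot.get_obs();im=eyes.read_camera('wrist');cv2.imwrite('pics/w8.png',im)
p=o['tool_pos'];R=np.array(o['tcp_rot']);print(p,np.arctan2(R[1,0],R[0,0]),o['t'])
print(R.T@(np.array([.547,-.268,.15])-p)/.04)
E
```

```text
t: 6.75
tool_pos: [0.5443, -0.0135, 0.2171]
tcp_rot: [[0.989, -0.147, -0.002], [-0.147, -0.989, 0.0], [-0.002, 0.0, -1.0]]
wrist_force: [0.5, -0.1, -0.7]
width: 0.0452
t: 7.42
tool_pos: [0.5489, -0.2913, 0.216]
tcp_rot: [[0.989, -0.15, -0.003], [-0.15, -0.989, 0.001], [-0.003, -0.0, -1.0]]
wrist_force: [0.1, 1.0, -0.9]
width: 0.0453
t: 8.0
tool_pos: [0.5495, -0.2876, 0.2164]
tcp_rot: [[0.96, 0.279, -0.003], [0.279, -0.96, 0.002], [-0.002, -0.002, -1.0]]
wrist_force: [-0.2, -0.0, -2.1]
width: 0.0454
t: 8.25
tool_pos: [0.5497, -0.2878, 0.2174]
tcp_rot: [[0.962, 0.274, -0.001], [0.274, -0.962, 0.001], [-0.001, -0.001, -1.0]]
wrist_force: [0.3, 0.2, -1.4]
width: 0.0451
[ 0.5497455  -0.28776527  0.2174359 ] 0.2778500259724533 8.25
[ 0.07136739 -0.49224575  1.68633595]
```

View pics/w8.png

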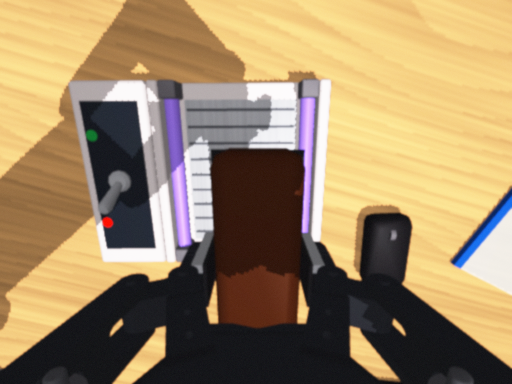

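I overshot about 20 mm towards -y, so I'll correct that while descending partway.

```bash
python3 -m inch '[[[0,0,0,0.03,-0.25,0,0.3],[0,0,0,0.04,-0.24,0.3,0.3],[0,0,0,0,0,0.6,0.3],[0,0,0,0,0,0.6,0.3],[0,0,0,0,0,0.5,0.3],[0,0,0,0,0,0,0.3],[0,0,0,0,0,0,0.3],[0,0,0,0,0,0,0.3]]]'
python3 - <<'E'
from h import *
o=robot.get_obs();m=cam('wrist');im=eyes.read_camera('wrist');cv2.imwrite('pics/w9.png',im)
p=o['tool_pos'];R=np.array(o['tcp_rot']);print(p,np.arctan2(R[1,0],R[0,0]),o['t'])
L=sorted(blob(im,(115,70,50),(145,255,255),None,2),key=lambda c:c[:,0,0].mean())
for c in L:
    c=c[:,0,:];
    E=[]
    for row in (110,125,140,160):
        q=c[abs(c[:,1]-row)<1,0]
        if len(q): E.append((R.T@(onplane(m,((q.min()+q.max())/2,row),.038)-p))[:2].round(4).tolist())
    print(E)
e=onplane(m,(258,150),p[2]+.003);print(R.T@(e-p))
E
```

```text
t: 8.97
tool_pos: [0.5479, -0.2683, 0.1401]
tcp_rot: [[0.961, 0.276, 0.002], [0.276, -0.961, -0.001], [0.002, 0.002, -1.0]]
wrist_force: [0.1, -0.8, -0.1]
width: 0.045
[ 0.54785727 -0.26828675  0.14013225] 0.2795289505186543 8.9667
[[0.0766, -0.0745], [0.0648, -0.0748], [0.0526, -0.0743], [0.0357, -0.0745]]
[[0.0768, 0.0722], [0.065, 0.0726], [0.0528, 0.0725], [0.0359, 0.0728]]
[ 5.77996883e-02  6.87031887e-05 -2.90373852e-03]
```

View pics/w9.png

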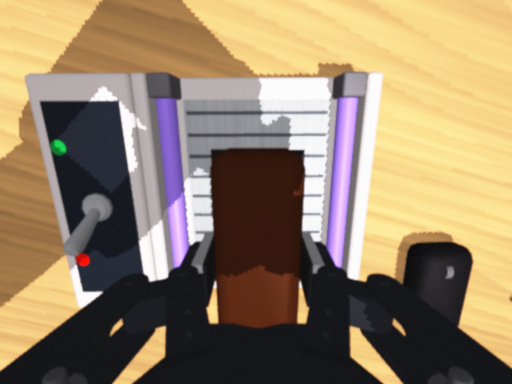

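Lamps sit at -74.5 and +72.6 mm in the tool frame, so the case is centred to about 1 mm and parallel. I'll check the lengthwise position before lowering.

```bash
python3 - <<'E'
from h import *
o=robot.get_obs();m=cam('wrist');p=o['tool_pos'];R=np.array(o['tcp_rot'])
for uv,z,n in(((85,74),.05,'panel far edge'),((225,79),.02,'bay far edge'),((97,206),.05,'pivot'),((74,246),.093,'tip')): print(n,(R.T@(onplane(m,uv,z)-p)).round(4))
E
```

```text
panel far edge [ 0.102  -0.129   0.0905]
bay far edge [ 0.1022 -0.0281  0.1208]
pivot [-0.0021 -0.1379  0.0903]
tip [-0.0176 -0.1324  0.0472]
```

```bash
python3 -m inch '[[[0,0,0,-0.03,-0.02,0.4,0.3],[0,0,0,0,0,0.5,0.3],[0,0,0,0,0,0.5,0.3],[0,0,0,0,0,0.4,0.3],[0,0,0,0,0,0.3,0.3],[0,0,0,0,0,0.1,0.3],[0,0,0,0,0,0,0.3],[0,0,0,0,0,0,0.3]]]'
python3 -m inch '[[[0,0,0,0,0,0.1,0.3],[0,0,0,0,0,0.05,0.3],[0,0,0,0,0,0,0.3],[0,0,0,0,0,0,0.3]]]'
```

```text
t: 9.68
tool_pos: [0.5466, -0.2682, 0.0517]
tcp_rot: [[0.961, 0.276, 0.002], [0.276, -0.961, -0.001], [0.001, 0.002, -1.0]]
wrist_force: [-0.1, 0.1, -0.7]
width: 0.045
t: 10.02
tool_pos: [0.5459, -0.2679, 0.0445]
tcp_rot: [[0.961, 0.276, 0.0], [0.276, -0.961, -0.0], [0.0, 0.0, -1.0]]
wrist_force: [0.5, 0.6, -0.3]
width: 0.0449
```

```bash
python3 -m inch '[[[0,0,0,0,0,0.03,0.3],[0,0,0,0,0,0,0.3],[0,0,0,0,0,0,0.3]]]'
python3 -m inch '[[[0,0,0,0,0,0.03,0.3],[0,0,0,0,0,0,0.3],[0,0,0,0,0,0,0.3]]]'
```

```text
t: 10.27
tool_pos: [0.5461, -0.268, 0.0434]
tcp_rot: [[0.961, 0.276, 0.001], [0.276, -0.961, -0.0], [0.001, 0.001, -1.0]]
wrist_force: [0.1, -0.8, -0.4]
width: 0.0451
t: 10.52
tool_pos: [0.5461, -0.268, 0.0433]
tcp_rot: [[0.961, 0.276, 0.001], [0.276, -0.961, -0.0], [0.001, 0.001, -1.0]]
wrist_force: [-3.7, 1.3, 7.3]
width: 0.0453
```

Contact at TCP z=0.0433, exactly the predicted height, with 7 N. Now release and lift straight up.

```bash
python3 -m inch '[[[0,0,0,0,0,0,0.55],[0,0,0,0,0,0,0.6],[0,0,0,0,0,0,0.65],[0,0,0,0,0,0,0.65],[0,0,0,0,0,0,0.65]]]'
python3 -m inch '[[[0,0,0,0,0,-0.2,0.65],[0,0,0,0,0,-0.5,0.65],[0,0,0,0,0,-0.8,0.65],[0,0,0,0,0,-0.9,0.65],[0,0,0,0,0,-0.9,0.65],[0,0,0,0,0,0,0.65],[0,0,0,0,0,0,0.65],[0,0,0,0,0,0,0.65]]]'
python3 - <<'E'
from h import *
import pickle
o=robot.get_obs();m=cam('wrist');im=eyes.read_camera('wrist');cv2.imwrite('pics/w10.png',im);pickle.dump(m,open('w10.pkl','wb'))
cv2.imwrite('pics/scene10.png',eyes.read_camera('scene'))
p=o['tool_pos'];R=np.array(o['tcp_rot']);print(p,np.arctan2(R[1,0],R[0,0]),o['t'])
q=blob(im,(0,90,15),(14,255,190),(180,100,340,330),1)[0];r=cv2.minAreaRect(q)
B=[onplane(m,v,.049)[:2] for v in cv2.boxPoints(r)];print(r,cv2.boundingRect(q),np.mean(B,0),np.round(B,4).tolist())
E
```

```text
t: 10.93
tool_pos: [0.5458, -0.2678, 0.0417]
tcp_rot: [[0.961, 0.276, -0.0], [0.276, -0.961, 0.0], [-0.0, -0.0, -1.0]]
wrist_force: [-0.5, -0.0, 0.1]
width: 0.0559
t: 11.6
tool_pos: [0.5457, -0.2677, 0.1738]
tcp_rot: [[0.961, 0.276, -0.0], [0.276, -0.961, 0.0], [-0.0, -0.0, -1.0]]
wrist_force: [0.2, -0.1, -1.6]
width: 0.0556
[ 0.54573235 -0.26770844  0.17378164] 0.279651749131686 11.6
((257.5, 189.5), (115.0, 45.0), 90.0) (235, 132, 46, 116) [ 0.54499345 -0.26770399] [[0.5955, -0.2317], [0.6069, -0.2713], [0.4953, -0.3065], [0.4823, -0.2614]]
```

View pics/w10.png

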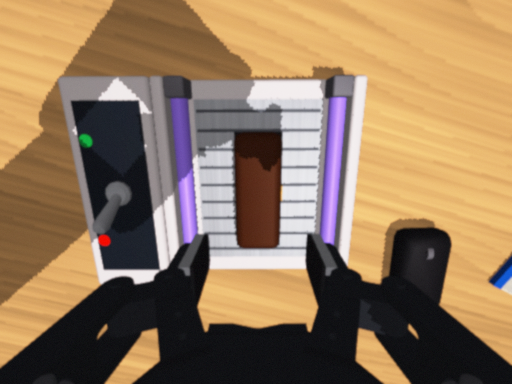

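The brown case lies in the bay at pixels x 235–281, y 132–248, parallel to the lamps. Its measured centre (0.545,-0.268) matches the bay at (0.547,-0.268). Now I shut the gripper and go behind the bat, on its -x side.

```bash
python3 -m inch '[[[0,0,0,-0.34,-0.85,0,0],[0,0,0,-0.34,-0.85,0,0],[0,0,0,-0.34,-0.85,0,0],[0,0,0,-0.34,-0.85,0,0],[0,0,0,0,0,0,0],[0,0,0,0,0,0,0],[0,0,0,0,0,0,0],[0,0,0,0,0,0,0]]]'
python3 -m inch '[[[0,0,0,0,0,0.5,0],[0,0,0,0,0,0.5,0],[0,0,0,0,0,0.3,0],[0,0,0,0,0,0,0],[0,0,0,0,0,0,0]]]'
python3 - <<'E'
from h import *
o=robot.get_obs();m=cam('wrist');im=eyes.read_camera('wrist');cv2.imwrite('pics/w11.png',im)
p=o['tool_pos'];R=np.array(o['tcp_rot']);print(p,o['t'],o['width'])
for n,q in(('pivot',(.509,-.137,.05)),('tip',(.489,-.143,.093))): print(n,(R.T@(np.array(q)-p)).round(4),proj(m,q).round(1))
E
```

```text
t: 12.37
tool_pos: [0.4565, -0.1528, 0.1737]
tcp_rot: [[0.961, 0.275, -0.0], [0.275, -0.961, -0.0], [-0.0, 0.0, -1.0]]
wrist_force: [0.0, -0.3, -0.3]
width: -0.0003
t: 12.78
tool_pos: [0.4562, -0.1527, 0.1214]
tcp_rot: [[0.961, 0.275, -0.001], [0.275, -0.961, 0.001], [-0.001, -0.001, -1.0]]
wrist_force: [0.5, -0.2, 1.2]
width: -0.0002
[ 0.45616716 -0.15266594  0.12144791] 12.7833 -0.0002315917789595172
pivot [ 0.0552 -0.0005  0.0714] [257.2 140.4]
tip [ 0.0343 -0.0002  0.0284] [257.4 182.9]
```

View pics/w11.png

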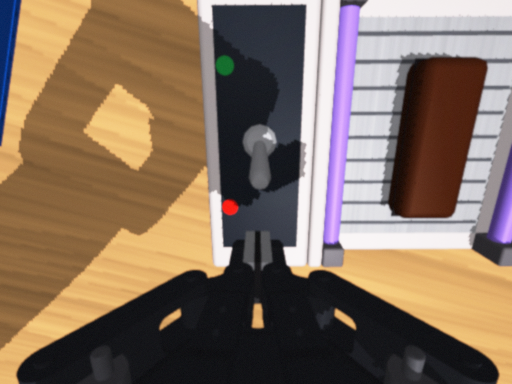

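The bat is straight ahead of the shut fingers: foot (260,140), tip (260,182), less than 1 mm off line. Lower and push along +x.

```bash
python3 -m inch '[[[0,0,0,0,0,0.4,0],[0,0,0,0,0,0.33,0],[0,0,0,0,0,0,0],[0,0,0,0,0,0,0]]]'
python3 -m inch '[[[0,0,0,0.2,0,0,0],[0,0,0,0.2,0,0,0],[0,0,0,0.2,0,0,0],[0,0,0,0.2,0,0,0],[0,0,0,0,0,0,0]]]'
python3 -m inch '[[[0,0,0,0.2,0,0,0],[0,0,0,0.2,0,0,0],[0,0,0,0,0,0,0],[0,0,0,0,0,0,0]]]'
python3 - <<'E'
from h import *
o=robot.get_obs();im=eyes.read_camera('wrist');cv2.imwrite('pics/w12.png',im)
p=o['tool_pos'];R=np.array(o['tcp_rot']);print((R.T@(np.array((.509,-.137,.05))-p)).round(4),o['wrist_force'])
E
```

```text
t: 13.17
tool_pos: [0.4564, -0.1524, 0.0934]
tcp_rot: [[0.961, 0.276, 0.0], [0.276, -0.961, -0.0], [0.0, 0.0, -1.0]]
wrist_force: [-0.0, -0.1, 0.2]
width: -0.0001
t: 13.58
tool_pos: [0.4886, -0.1428, 0.0932]
tcp_rot: [[0.961, 0.277, 0.002], [0.277, -0.961, -0.0], [0.002, 0.001, -1.0]]
wrist_force: [-0.8, 0.2, 0.2]
width: -0.0
t: 13.92
tool_pos: [0.5025, -0.1387, 0.0925]
tcp_rot: [[0.961, 0.276, -0.0], [0.276, -0.961, 0.0], [-0.0, -0.0, -1.0]]
wrist_force: [0.3, 0.3, -0.3]
width: 0.0001
[0.0067 0.0002 0.0425] [ 0.30329923  0.34102206 -0.25900963]
```

View pics/w12.png

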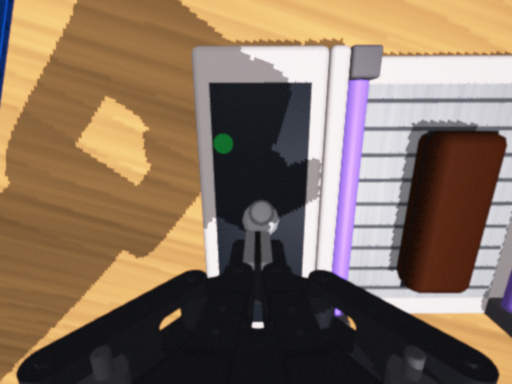

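```bash
python3 - <<'E'
from h import *
m=cam('wrist');u=np.array([.961,.276,0]);P=np.array([.509,-.137,.05])
for th in(0,.3,.45,.6,.9): 
    a=th-.45;print(th,proj(m,P+.048*(np.sin(a)*u+np.cos(a)*np.array([0,0,1]))).round(0),proj(m,P).round(0))
E
```

```text
0 [258. 282.] [258. 217.]
0.3 [258. 264.] [258. 217.]
0.45 [258. 252.] [258. 217.]
0.6 [258. 238.] [258. 217.]
0.9 [258. 210.] [258. 217.]
```

The tip shows at about (260,212). The projection predicts 210 for on and 252 for upright, so it has snapped over. I'll back away, rise and check.

```bash
python3 -m inch '[[[0,0,0,-0.4,0,0,0],[0,0,0,-0.6,0,0,0],[0,0,0,-0.5,0,-0.3,0],[0,0,0,0,0,-0.9,0],[0,0,0,0,0,-0.9,0],[0,0,0,0,0,-0.9,0],[0,0,0,0,0,0,0],[0,0,0,0,0,0,0]]]'
python3 -m inch '[[[0,0,0,-0.7,-0.3,-0.6,0],[0,0,0,-0.7,-0.3,-0.6,0],[0,0,0,0,0,0,0],[0,0,0,0,0,0,0]]]'
python3 - <<'E'
from h import *
o=robot.get_obs();m=cam('wrist');im=eyes.read_camera('wrist');cv2.imwrite('pics/w13.png',im)
t=eyes.read_camera('top');cv2.imwrite('pics/t13.png',cv2.resize(t[80:280,60:430],None,fx=2.1,fy=2.1,interpolation=cv2.INTER_CUBIC))
s=eyes.read_camera('scene');cv2.imwrite('pics/s13.png',cv2.resize(s[90:290,90:370],None,fx=2.7,fy=2.7,interpolation=cv2.INTER_CUBIC))
u=np.array([.961,.276,0]);P=np.array([.509,-.137,.05])
for a in(-.45,.45): print(a+.45,proj(m,P+.048*(np.sin(a)*u+np.cos(a)*np.array([0,0,1]))).round(0),proj(m,P).round(0))
print(o['tool_pos'],o['t'])
q=blob(im,(0,90,15),(14,255,190),None,1)[0];r=cv2.minAreaRect(q);print(r,onplane(m,r[0],.049))
E
```

```text
t: 14.63
tool_pos: [0.4452, -0.1559, 0.2151]
tcp_rot: [[0.961, 0.276, 0.005], [0.276, -0.961, -0.002], [0.004, 0.003, -1.0]]
wrist_force: [-0.3, -0.2, -0.5]
width: -0.0002
t: 14.97
tool_pos: [0.3836, -0.1479, 0.2609]
tcp_rot: [[0.961, 0.275, 0.002], [0.275, -0.961, -0.001], [0.001, 0.001, -1.0]]
wrist_force: [-0.7, -0.2, -0.4]
width: 0.0
0.0 [281.  84.] [279.  69.]
0.9 [282.  38.] [279.  69.]
[ 0.38355015 -0.14790398  0.26091804] 14.9667
((390.67999267578125, 69.74000549316406), (43.133514404296875, 112.71282958984375), 8.13010311126709) [ 0.54428433 -0.26207438  0.049     ]
```

View pics/w13.png

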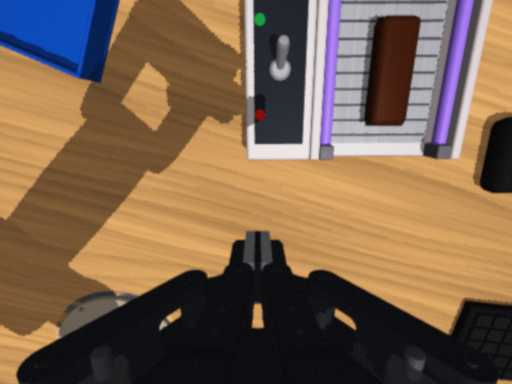

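View pics/s13.png

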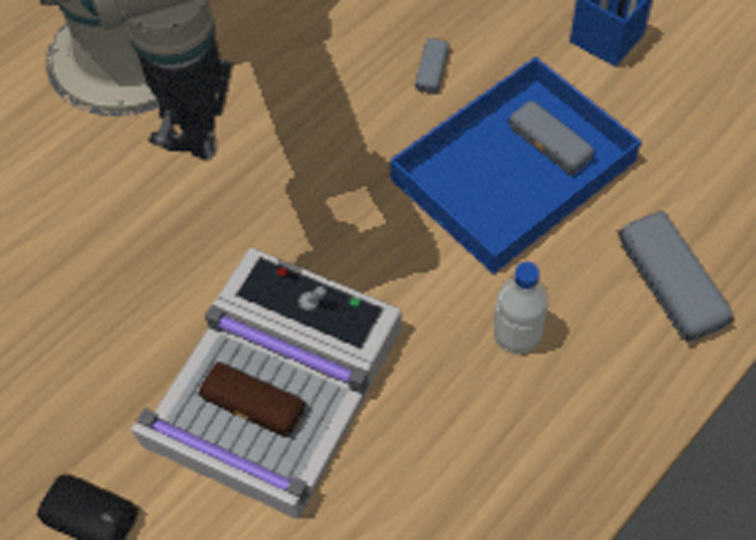

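View pics/t13.png

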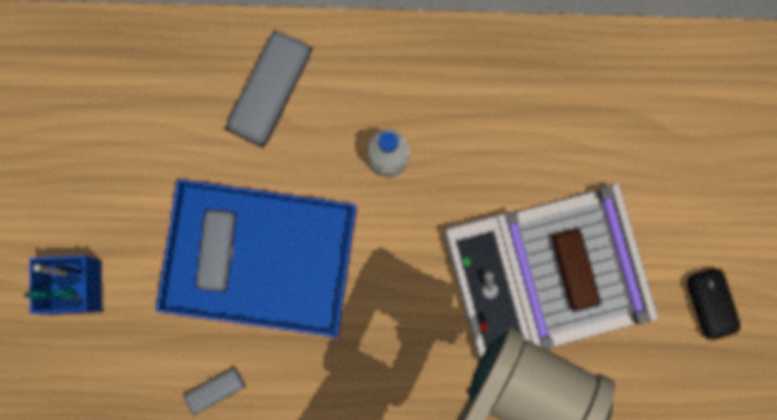

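The bat leans to the green dot: tip at (283,38), where (282,38) is predicted for on. The case is centred between the lamps: in the enlarged top view it sits at (576,269) and the lamp midpoint at (577,267). The grey case and the bystanders haven't moved. Handing in.

```bash
python3 -c "
from bench import workorder
print(workorder.sign_off())"
```

```text
the job is handed in; nothing more can be done
None
```

The brown case is lying in the lamp bay, the unit's switch is on, and I handed the job in after about 15 s of the 53 s allowed.

**Case:** I lowered it until it touched the bay floor (about 7 N), then let go. From above its centre measures (0.545, -0.268), against (0.547, -0.268) for the bay, and it lies parallel to the lamps.

**Switch:** I pushed the bat over from the robot's side with the gripper shut, and it snapped to the green dot. Its tip appears at (283, 38) in the wrist picture, where (282, 38) is predicted for on. The grey case and the other things on the desk look unmoved, and the robot is touching nothing.

**Checks that disagreed:**
- **Case height in the tray:** the wrist stereo pair alone gave the case's top as about 25 mm, because the two views were only 41 mm apart. All four views together gave 34 mm, against 35 mm from the text, and I used that.
- **Final wrist view:** this one, taken at an angle, puts the case centre about 6 mm off in y. I think that comes from seeing the case's side. The view from above and the top camera both show it centred.
- **Carry:** I overshot by about 20 mm above the bay and corrected it before lowering.

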